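# Change the filter and take a reading on the bench colorimeter

## Robot

A 7-joint arm with a two-finger parallel gripper is mounted at the origin on a cart in front of the work surface, level with it; the furniture and walls round the work are solid. World frame = base frame: x ahead of the robot, y to its left, z up, the work surface at z = 0. Lengths are in m, angles in rad, forces in N, time in s.
With the tool pointing down it reaches from about 0.4 to 0.85 m from the base axis. Payload 4.5 kg.
Tool frame: the origin (TCP) lies on the centre line of the jaws, within the pads' length; the fingertips stand 22 mm ahead of it and the grasp point (between the pads) lies 3 mm ahead of it; z points along the fingers, y is the direction in which the jaws open and shut (so a half turn about z gives the same grasp; the last joint's range is limited). The gripper opens to 85 mm and grips with 20 to 120 N. Pads are 22 mm wide; open, the fingers measure 114 mm over their backs; the gripper's body (76 mm by 85 mm) begins 54 mm behind the grasp point. The pads swing forward as they close: fully open they stand 13 mm farther back than shut.
Start: joints at [-1.151, 0.689, -0.195, 1.565, 0.157, 0.902, -0.215], TCP at [0.235, 0.579, 0.253] pointing down, gripper open.
Joint ranges: [-3.01, 3.01], [-0.46, 2.08], [-1.47, 1.51], [0.13, 2.56], [-1, 4.14], [0.04, 2.09], [-2.66, 2.66]. Speed limits (rad/s): [2.57, 2.57, 3.14, 3.14, 3.14, 3.14, 3.14].

## Interface

Orientations are given as a unit quaternion [x, y, z, w].
In Python, from plant import ctrl gives the robot as it stands.
- The arm moves only by the tool servo_tool, never from a script. Its argument "rows" is a list of rows, each an object with "jaw": the gripper's target within -1 to 1 (shut at 1, half-way at 0, fully open at -1); "dp": the shift along the tool's x, y, z as a fraction of full scale, a list of three; "twist": the turn about the tool's z as a fraction of full scale. A call has exactly 10 rows; each row is the pose to reach, as a shift and turn from the pose commanded when the call began, along the tool's axes at that moment, turning the shorter way round; what a row does not reach only later rows make up. Full scale, the value 1, is 0.2 m for a shift and 180 degrees for a turn. A row lasts 1/8 s, in which the tool goes at most 62.5 mm and 10.7 degrees, less where a joint would pass 70% of its speed; a pose out of reach is approached as far as the arm can. A call with a number of a shift or a turn outside -1 to 1 is refused whole. A call with a gripper value outside its range is refused whole. The fingers move at their own pace and stop on an object; "force" is the grip in N (left out, the last holds). Time passes only in rows, so rows that repeat a pose let the fingers close, or fill a call up. It gives the time, the measured TCP pose, the force and the opening at its end, in the units of the state.
- ctrl.get_obs(): the state, without advancing time (a new reading comes with each control period).
- ctrl.capture(name): name is "scene" or "top" or "wrist"; returns a dict with "frame" (400x640x3 uint8, red, green, blue), "mtx" (3x3 intrinsics, pixels), "k1" (the pictures are not rectified: a ray, as slopes to the right and down, at radius r is drawn at 1 + k1 r^2 times it, then the intrinsics apply), "origin" and "orientation" of the camera in the world. Camera axes: x right, y down, z forward; pixel columns grow to the right and rows downward; lengths in m; the calibration is good to about 2 mm. A picture is of the moment at which its call begins. There is no depth.
- ctrl.sign_off(): hands the job in, once; it reports no verdict.
The state is a dict: "t": time; "joints": joint angles; "qvel": joint speeds; "effort": joint torques, N m; "tool_pos": TCP position; "tcp_rot": TCP orientation; "force": force on the tool from outside, world axes, zero at the start; "torque": the same for the moment, N m; "width": finger opening in m.
Only numpy, scipy, OpenCV 4.12 (cv2) and the standard library are available. Lean on these libraries where they do the work, as an engineer would, in place of code of your own. Each camera call takes 0.05 s, during which the arm holds its last target. There are 200 camera calls.

## Task

A sample vial already stands in the well of the bench colorimeter. Get the reading with the third filter: push the filter lever along its slot, past the click at two dots, until it is fully home against the far stop at three dots, and push the sample lid fully shut over the vial. Only when both are done, press the round read key on the front step all the way down and let it come up again; leave the vial in its well and do not shift or lift the sample jars and the beaker standing around.

Things in the scene. Friction and masses are not known exactly. Their poses are not given: they have to be found in the camera images.
- colorimeter: Bench filter colorimeter, fixed to the worktop, off-white case with grey lower shell, 150 mm deep (its x), 250 mm wide (its y), flat rear deck 76 mm above the worktop; along the front edge a lower step, 52 mm high and 33 mm deep, and between them a sloping fascia with a dark display. Origin: centre of its underside on the worktop. x points to its rear, y to its left-hand side (seen from the front), z up. It stands turned by up to 0.22 rad about z.
- filter_lever (a joint): Travel of the filter lever along its slot, m: 0 at the right-hand stop (one dot), 0.025 at the click in the middle (two dots), 0.050 at the left-hand stop (three dots). It grows along the instrument's +y. An index resists with up to about 6 N twice: in the first third of the way from one dot to two dots, and again after two dots; past half-way between two positions it snaps on by itself to the next one. The lever stays where it clicks when let go.
- lever_mid (a point): Centre of the lever's black ribbed finger tab, 16 mm above the deck; moves with it. Tab: 22 mm (instrument x) by 12 mm (instrument y), top 103 mm above the worktop. The slot runs along the instrument's y, on the right-hand half of the deck. Nothing stands within 40 mm of it, but a black fitting of the photometer behind hangs 160 mm over the worktop, from 65 mm behind the slot: keep the hand in front of it.
- sample_lid (a joint): Opening angle of the sample lid, rad: 0 shut on the deck, about 1.2 to 1.5 at the start (nearly upright). The hinge has friction: the lid stays where it is left and must be pushed all the way down, with about 1 N at its free edge.
- lid_hinge (a point): Middle of the lid's hinge line, at the rear of the deck on the left-hand half; the line runs along the instrument's y, 77 mm above the worktop. The shut lid reaches from it 66 mm forward (instrument -x), plus a 7 mm finger lip, and is 62 mm wide.
- lid_top (a point): Point on the lid's outer face (upper face when shut, rear face when upright), on its centre line, 50 mm along the lid from the hinge and 24 mm out from the hinge plane; moves with the lid. The point's x axis points along the lid toward the hinge, its z axis outward from the face.
- read_key (a joint): Travel of the round read key, m: 0 up, 0.005 fully down. A spring brings it back; fully down takes 4 N.
- read_key_top (a point): Centre of the top of the read key, a black round push key of 24 mm diameter in a grey collar on the right-hand half of the front step. It is pressed straight down.
- vial_center (a point): Centre (half-way up) of the glass sample vial, 25 mm in diameter, 62 mm tall, white cap, standing loose in the well under the lid; its cap stands about 12 mm above the deck and is covered by the shut lid without touching.
- sample_a: Small white-capped sample jar, 41 mm in diameter, 74 mm tall, to the right behind the instrument; a bystander. Origin at the centre of its underside.
- sample_b: A second sample jar of the same size, beside the first; a bystander. Origin at the centre of its underside.
- beaker: Glass beaker, 50 mm in diameter, 60 mm tall, behind the instrument at the left; a bystander. Origin at the centre of its underside.
Not all that is in view belongs to the job. What is meant by the part that bears vial_center is not black or brown, and is the smaller of those in its own colour.

How it is judged:
By the outcome, as a careful person would: the job done as asked, in the order asked, and still so for the second after the job is handed in, with the robot touching nothing.
It also fails if it takes over 48 s, if anything falls off the work surface, if the arm or the gripper's body presses on something with over 40 N, if the wrist force passes 120 N, or if a joint passes its speed limit or range.

## Working session

There is one attempt and no reset: what is moved stays moved. The work goes in short steps, Python scripts to look and compute and a tool call to move; the robot and the scene stay as the last step left them, time stands still between calls to the robot, and variables do not carry over. Pictures are saved under pics/ and viewed, about 8 in all and at most 12, crops included, and the job is handed in when it is done.

Besides the shell and the picture viewer there is one more tool, called after "Emit:" as a command line: name --argument value ..., lists and objects as JSON in quotes. servo_tool: Moves the arm, as the interface text tells. Its arguments: {"type":"object","properties":{"rows":{"type":"array","items":{"type":"object","properties":{"jaw":{"type":"number"},"dp":{"type":"array","items":{"type":"number"}},"twist":{"type":"number"}}}},"force":{"type":"number"}},"required":["rows"]}

```bash
mkdir -p pics; ls; python3 - <<'E'
from plant import ctrl
import cv2,pickle
o=ctrl.get_obs(); print({k:o[k] for k in('t','tool_pos','tcp_rot','force','width')})
for n in('scene','top'):
    c=ctrl.capture(n); pickle.dump(c,open(f'pics/{n}.pkl','wb'))
    print(n,c['mtx'],c['k1'],c['origin'],c['orientation'])
    cv2.imwrite(f'pics/{n}0.png',c['frame'][:,:,::-1])
E
```

```text
pics
{'t': 0.0, 'tool_pos': array([0.23498315, 0.5784778 , 0.25247332]), 'tcp_rot': array([ 1.91679088e-01,  9.81457212e-01, -9.23806763e-04, -1.21037297e-04]), 'force': array([ 0.25987627,  0.90847582, -0.40935067]), 'width': 0.08516231118533972}
scene [[457.06909096   0.         315.58927436]
 [  0.         457.06909096 204.34220533]
 [  0.           0.           1.        ]] 0.043325607256135296 [-0.1363943   0.44424332  0.48867968] [-0.40050872  0.74235128 -0.46553833  0.26792053]
top [[375.43236445   0.         318.00165414]
 [  0.         375.43236445 195.46229166]
 [  0.           0.           1.        ]] 0.011842864093608992 [0.43050503 0.01843932 0.91498665] [ 0.70613898 -0.70281934  0.07261587 -0.04625641]
```

View pics/top0.png

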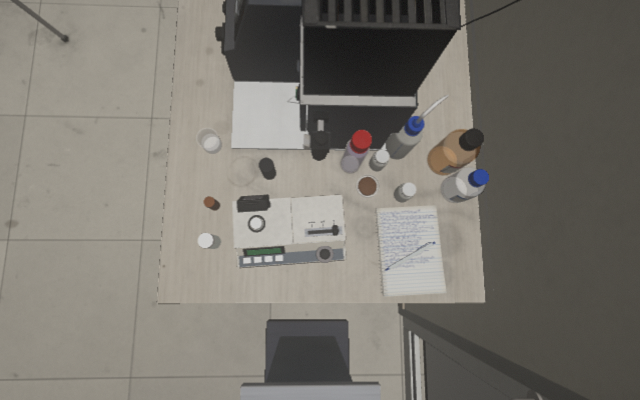

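View pics/scene0.png

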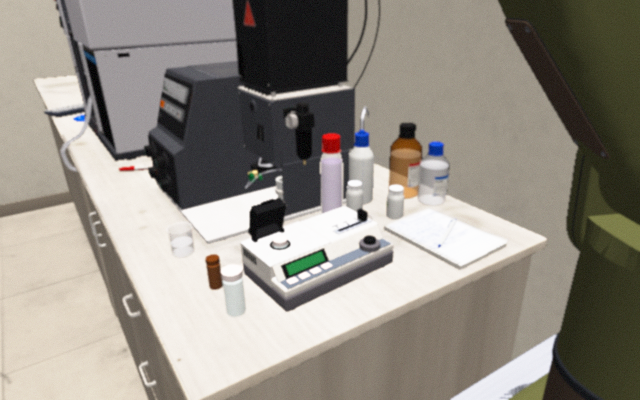

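The top view shows the instrument at about columns 232–345, rows 195–268, turned slightly. The lever tab is near (335,230), so at the one-dot right-hand stop. The key is near (324,254) and the raised lid near (253,203). I'll enlarge this area to measure it.

```bash
cat > h.py <<'E'
import numpy as np,cv2,pickle
from scipy.spatial.transform import Rotation as R
def ray(c,uv):
    m=c['mtx']; d=np.array([(uv[0]-m[0,2])/m[0,0],(uv[1]-m[1,2])/m[1,1]]); s=d.copy()
    for _ in range(10): s=d/(1+c['k1']*(s@s))
    return R.from_quat(c['orientation']).apply([s[0],s[1],1])
def atz(c,uv,z):
    r=ray(c,uv); o=np.array(c['origin']); return o+r*(z-o[2])/r[2]
def proj(c,p):
    q=R.from_quat(c['orientation']).inv().apply(np.array(p)-c['origin']); s=q[:2]/q[2]
    s=s*(1+c['k1']*(s@s)); m=c['mtx']; return np.array([m[0,0]*s[0]+m[0,2],m[1,1]*s[1]+m[1,2]])
def load(n): return pickle.load(open(f'pics/{n}.pkl','rb'))
E
python3 - <<'E'
from h import *
f=load('top')['frame'][185:275,225:355]
f=cv2.resize(f,None,fx=6,fy=6,interpolation=cv2.INTER_CUBIC)
f=cv2.convertScaleAbs(f,alpha=1.3)
for i in range(0,130,10): cv2.putText(f,str(225+i),(i*6,8),0,.3,(255,0,0)); cv2.line(f,(i*6,10),(i*6,16),(255,0,0))
for i in range(0,90,10): cv2.putText(f,str(185+i),(0,i*6+4),0,.3,(255,0,0)); cv2.line(f,(22,i*6),(28,i*6),(255,0,0))
cv2.imwrite('pics/topc.png',f[:,:,::-1])
E
```

```text
(no output)
```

View pics/topc.png

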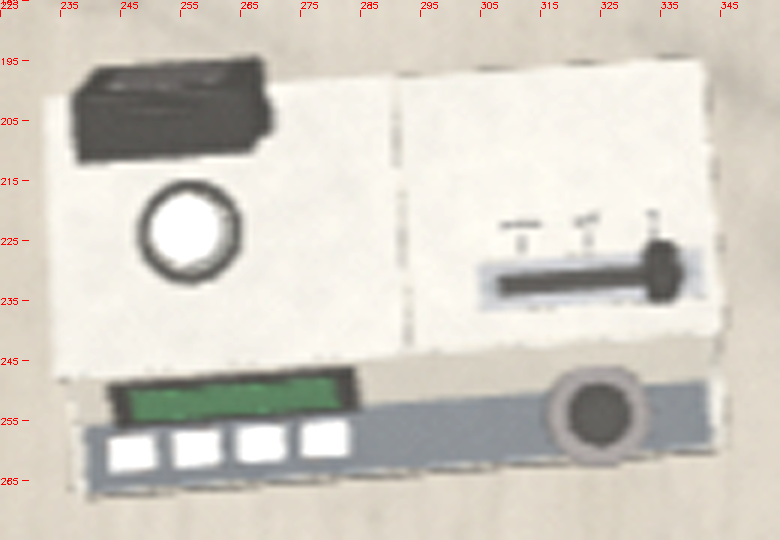

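```bash
python3 - <<'E'
from h import *
c=load('top'); g=lambda x,y,z: atz(c,(225+x/6,185+y/6),z)
P={k:g(*v) for k,v in dict(rl=(43,97,.076),rr=(703,60,.076),fr=(720,330,.076),fl=(55,378,.076),key=(600,413,.056),lever=(660,271,.103),vial=(189,231,.088),lidL=(79,161,.077),lidR=(252,152,.077),stepl=(90,498,.052),stepr=(715,452,.052),slotL=(497,286,.077)).items()}
for k,v in P.items(): print(k,v.round(4))
d=P['rl']-P['rr'];print('rear',np.linalg.norm(d),np.arctan2(d[1],d[0])-np.pi/2)
d=P['stepl']-P['stepr'];print('front',np.linalg.norm(d),np.arctan2(d[1],d[0])-np.pi/2)
d=P['fl']-P['fr'];print('mid',np.linalg.norm(d),np.arctan2(d[1],d[0])-np.pi/2)
E
```

```text
rl [0.5587 0.1797 0.076 ]
rr [ 0.5747 -0.0678  0.076 ]
fr [ 0.473  -0.0732  0.076 ]
fl [0.4547 0.1712 0.076 ]
key [ 0.4427 -0.0297  0.056 ]
lever [ 0.4927 -0.0488  0.103 ]
vial [0.5077 0.1225 0.088 ]
lidL [0.5346 0.1653 0.077 ]
lidR [0.5384 0.1014 0.077 ]
stepl [0.4111 0.1608 0.052 ]
stepr [ 0.4283 -0.0735  0.052 ]
slotL [0.4889 0.0097 0.077 ]
rear 0.24803635046192224 0.06454380617243505
front 0.23491711353150035 0.07320732713104205
mid 0.24507739295913095 0.0745207799091161
```

```bash
cat >> h.py <<'E'
A=0.072
ex=np.array([np.cos(A),np.sin(A),0]); ey=np.array([-np.sin(A),np.cos(A),0])
def dps(pts,yaw_y=None):
    """dp/twist from the present pose to world TCP points; yaw_y = wanted heading of tool y"""
    from plant import ctrl
    o=ctrl.get_obs(); Rt=R.from_quat(o['tcp_rot'])
    print('t',round(o['t'],2),'pos',o['tool_pos'].round(4),'F',o['force'].round(2),'w',round(o['width'],4))
    y=Rt.as_matrix()[:,1]; h=np.arctan2(y[1],y[0])
    if yaw_y is not None:
        d=(yaw_y-h+np.pi/2)%np.pi-np.pi/2; print('twist',round(-d/np.pi,4))
    for p in pts: print((Rt.inv().apply(np.array(p)-o['tool_pos'])/.2).round(4))
E
python3 - <<'E'
from h import *
s=load('scene');t=load('top')
print('fitting',atz(s,(303,158),.16)); print('blackcyl base',atz(t,(270,176),0),'top',[atz(t,(265,163),z).round(3) for z in(.06,.1)])
lev=np.array([.4927,-.0488,.103])
print(proj(s,lev))
a=lev-.036*ey; a[2]=.25; b=a.copy(); b[2]=.106+.0
dps([a,b],np.pi/2+A)
E
```

```text
fitting [ 0.67948653 -0.03135618  0.16      ]
blackcyl base [0.63421343 0.10366123 0.        ] top [array([0.652, 0.11 , 0.06 ]), array([0.641, 0.106, 0.1  ])]
[361.58410187 210.05846832]
t 0.1 pos [0.235  0.5785 0.2526] F [-0.08 -0.04 -0.42] w 0.0856
twist -0.1457
[-2.4535 -2.5829  0.0173]
[-2.4534 -2.5817  0.7373]
```

Emit:
servo_tool --rows '[{"dp":[-0.1,-0.1,0],"twist":-0.03,"jaw":1},{"dp":[-0.2,-0.2,0],"twist":-0.06,"jaw":1},{"dp":[-0.3,-0.3,0],"twist":-0.09,"jaw":1},{"dp":[-0.42,-0.44,0],"twist":-0.12,"jaw":1},{"dp":[-0.54,-0.57,0],"twist":-0.1457,"jaw":1},{"dp":[-0.66,-0.7,0],"twist":-0.1457,"jaw":1},{"dp":[-0.76,-0.8,0],"twist":-0.1457,"jaw":1},{"dp":[-0.86,-0.9,0],"twist":-0.1457,"jaw":1},{"dp":[-0.95,-1,0],"twist":-0.1457,"jaw":1},{"dp":[-0.95,-1,0],"twist":-0.1457,"jaw":1}]'

```text
t: 1.35
tool_pos: [0.3366, 0.3199, 0.253]
tcp_rot: [-0.034, 0.999, -0.001, -0.0]
force: [0.3, 0.0, 0.6]
width: -0.0004
```

```bash
python3 - <<'E'
from h import *
lev=np.array([.4927,-.0488,.103])
a=lev-.036*ey; a[2]=.25; m=np.array([.5,.125,.25])
dps([m,a],np.pi/2+A)
E
```

```text
t 1.35 pos [0.3366 0.3199 0.253 ] F [0.26 0.01 0.64] w -0.0004
twist -0.0012
[-0.7487 -1.0276  0.0168]
[-0.6539 -2.0721  0.0193]
```

Next I'll move over the instrument in front of the lid and look from there with the wrist camera.

Emit:
servo_tool --rows '[{"dp":[-0.08,-0.1,0],"twist":0,"jaw":1},{"dp":[-0.16,-0.22,0],"twist":0,"jaw":1},{"dp":[-0.24,-0.35,0],"twist":0,"jaw":1},{"dp":[-0.32,-0.5,0],"twist":0,"jaw":1},{"dp":[-0.4,-0.65,0],"twist":0,"jaw":1},{"dp":[-0.48,-0.78,0],"twist":0,"jaw":1},{"dp":[-0.54,-0.88,0],"twist":0,"jaw":1},{"dp":[-0.6,-0.96,0],"twist":0,"jaw":1},{"dp":[-0.6,-1,0],"twist":0,"jaw":1},{"dp":[-0.6,-1,0],"twist":0,"jaw":1}]'

```text
t: 2.6
tool_pos: [0.4695, 0.1318, 0.2532]
tcp_rot: [-0.036, 0.999, 0.0, -0.0]
force: [0.2, 0.6, -0.3]
width: -0.0003
```

```bash
python3 - <<'E'
from h import *
from plant import ctrl
c=ctrl.capture('wrist'); pickle.dump(c,open('pics/w1.pkl','wb'))
print(c['mtx'],c['k1'],c['origin'],R.from_quat(c['orientation']).as_matrix().round(2))
cv2.imwrite('pics/w1.png',c['frame'][:,:,::-1])
lev=np.array([.4927,-.0488,.103])
a=lev-.036*ey; a[2]=.25; b=a.copy();b[2]=.107
dps([a,b],np.pi/2+A)
E
```

```text
[[278.27318502   0.         321.02966859]
 [  0.         278.27318502 197.9930145 ]
 [  0.           0.           1.        ]] -0.026094180410738445 [0.39829252 0.1272363  0.37340139] [[-0.07  0.96  0.28]
 [ 1.    0.07  0.02]
 [ 0.    0.28 -0.96]]
t 2.65 pos [0.4694 0.1324 0.2533] F [ 0.11 -0.03  0.4 ] w -0.0002
twist 0.0004
[-0.0499 -1.0922  0.0155]
[-0.0502 -1.0927  0.7305]
```

View pics/w1.png

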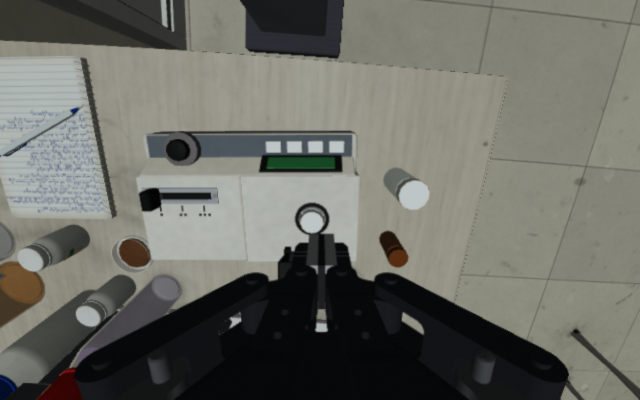

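The wrist view shows the key at about (178,149), the lever tab at (148,199) by one dot, and the vial cap at (312,217). The lid is behind the fingers. I'll check these against the top-view positions.

```bash
python3 - <<'E'
from h import *
w=load('w1')
print('key',atz(w,(177.5,149.5),.056),'lev',atz(w,(148.5,200),.1),'cap',atz(w,(312,218),.088))
for z in(.052,.06): print(z,atz(w,(177.5,149.5),z))
E
```

```text
key [ 0.44557057 -0.03305453  0.056     ] lev [ 0.49337537 -0.04496266  0.1       ] cap [0.50523643 0.12528553 0.088     ]
0.052 [ 0.44616639 -0.03507457  0.052     ]
0.06 [ 0.44497476 -0.03103449  0.06      ]
```

Emit:
servo_tool --rows '[{"dp":[0,-0.08,0],"twist":0,"jaw":1},{"dp":[-0.01,-0.2,0],"twist":0,"jaw":1},{"dp":[-0.02,-0.35,0],"twist":0,"jaw":1},{"dp":[-0.03,-0.5,0],"twist":0,"jaw":1},{"dp":[-0.04,-0.65,0],"twist":0,"jaw":1},{"dp":[-0.05,-0.8,0],"twist":0,"jaw":1},{"dp":[-0.05,-0.9,0],"twist":0,"jaw":1},{"dp":[-0.05,-1,0],"twist":0,"jaw":1},{"dp":[-0.05,-1,0],"twist":0,"jaw":1},{"dp":[-0.05,-1,0],"twist":0,"jaw":1}]'

```text
t: 3.9
tool_pos: [0.4941, -0.0665, 0.2533]
tcp_rot: [-0.036, 0.999, 0.0, -0.0]
force: [-0.5, -0.4, 0.3]
width: 0.0002
```

```bash
python3 - <<'E'
from h import *
lev=np.array([.4927,-.0488,.103])
a=lev-.036*ey; b=a.copy(); a[2]=.22;b[2]=.107
dps([a,b],np.pi/2+A)
E
```

```text
t 3.9 pos [ 0.4941 -0.0665  0.2533] F [-0.5  -0.39  0.34] w 0.0002
twist 0.0003
[ 0.0009 -0.0915  0.1666]
[ 0.0009 -0.0919  0.7316]
```

Emit:
servo_tool --rows '[{"dp":[0,-0.05,0],"twist":0,"jaw":1},{"dp":[0,-0.1,0.05],"twist":0,"jaw":1},{"dp":[0,-0.1,0.15],"twist":0,"jaw":1},{"dp":[0,-0.1,0.28],"twist":0,"jaw":1},{"dp":[0,-0.1,0.4],"twist":0,"jaw":1},{"dp":[0,-0.1,0.52],"twist":0,"jaw":1},{"dp":[0,-0.1,0.62],"twist":0,"jaw":1},{"dp":[0,-0.1,0.69],"twist":0,"jaw":1},{"dp":[0,-0.1,0.72],"twist":0,"jaw":1},{"dp":[0,-0.1,0.72],"twist":0,"jaw":1}]'

```text
t: 5.15
tool_pos: [0.4958, -0.0873, 0.1091]
tcp_rot: [-0.036, 0.999, 0.0, -0.0]
force: [-0.7, 0.2, 0.8]
width: -0.0001
```

Emit:
servo_tool --rows '[{"dp":[0,0.04,0],"twist":0,"jaw":1},{"dp":[0,0.08,0],"twist":0,"jaw":1},{"dp":[0,0.12,0],"twist":0,"jaw":1},{"dp":[0,0.16,0],"twist":0,"jaw":1},{"dp":[0,0.19,0],"twist":0,"jaw":1},{"dp":[0,0.22,0],"twist":0,"jaw":1},{"dp":[0,0.25,0],"twist":0,"jaw":1},{"dp":[0,0.28,0],"twist":0,"jaw":1},{"dp":[0,0.31,0],"twist":0,"jaw":1},{"dp":[0,0.31,0],"twist":0,"jaw":1}]'

```text
t: 6.4
tool_pos: [0.4913, -0.0238, 0.1092]
tcp_rot: [-0.037, 0.999, 0.001, 0.0]
force: [0.5, -0.5, 0.4]
width: 0.0001
```

Emit:
servo_tool --rows '[{"dp":[0,0.005,0],"twist":0,"jaw":1},{"dp":[0,0.01,0],"twist":0,"jaw":1},{"dp":[0,0.015,0],"twist":0,"jaw":1},{"dp":[0,0.02,0],"twist":0,"jaw":1},{"dp":[0,0.025,0],"twist":0,"jaw":1},{"dp":[0,0.03,0],"twist":0,"jaw":1},{"dp":[0,0.035,0],"twist":0,"jaw":1},{"dp":[0,0.035,0],"twist":0,"jaw":1},{"dp":[0,0.035,0],"twist":0,"jaw":1},{"dp":[0,0.035,0],"twist":0,"jaw":1}]'

```text
t: 7.65
tool_pos: [0.4909, -0.0191, 0.1093]
tcp_rot: [-0.036, 0.999, -0.0, -0.0]
force: [1.0, -3.7, 0.1]
width: -0.0001
```

Emit:
servo_tool --rows '[{"dp":[0,0.005,0],"twist":0,"jaw":1},{"dp":[0,0.01,0],"twist":0,"jaw":1},{"dp":[0,0.015,0],"twist":0,"jaw":1},{"dp":[0,0.02,0],"twist":0,"jaw":1},{"dp":[0,0.02,0],"twist":0,"jaw":1},{"dp":[0,0.02,0],"twist":0,"jaw":1},{"dp":[0,0.02,0],"twist":0,"jaw":1},{"dp":[0,0.02,0],"twist":0,"jaw":1},{"dp":[0,0.02,0],"twist":0,"jaw":1},{"dp":[0,0.02,0],"twist":0,"jaw":1}]'

```text
t: 8.9
tool_pos: [0.4908, -0.0187, 0.1094]
tcp_rot: [-0.034, 0.999, -0.003, -0.0]
force: [2.8, -10.7, 1.0]
width: 0.0001
```

The push met 10.7 N with almost no motion, and the travel adds up to about 50 mm, so the lever is at the stop. I'll back off, rise, and look.

Emit:
servo_tool --rows '[{"dp":[0,-0.04,0],"twist":0,"jaw":1},{"dp":[0,-0.1,0],"twist":0,"jaw":1},{"dp":[0,-0.12,-0.05],"twist":0,"jaw":1},{"dp":[0,-0.12,-0.18],"twist":0,"jaw":1},{"dp":[0,-0.12,-0.34],"twist":0,"jaw":1},{"dp":[0,-0.05,-0.5],"twist":0,"jaw":1},{"dp":[0,0.1,-0.6],"twist":0,"jaw":1},{"dp":[0,0.3,-0.64],"twist":0,"jaw":1},{"dp":[0,0.5,-0.64],"twist":0,"jaw":1},{"dp":[0,0.65,-0.64],"twist":0,"jaw":1}]'

```text
t: 10.15
tool_pos: [0.4807, 0.1176, 0.2382]
tcp_rot: [-0.037, 0.999, 0.001, 0.0]
force: [-0.5, 0.3, -0.3]
width: 0.0001
```

```bash
python3 - <<'E'
from h import *
from plant import ctrl
fs=[]
for n,(a,b,x,y) in dict(scene=(180,310,200,420),wrist=(100,290,100,420)).items():
    c=ctrl.capture(n); pickle.dump(c,open(f'pics/{n}2.pkl','wb'))
    f=c['frame'][a:b,x:y]; fs.append(cv2.resize(f,(640,int(640*f.shape[0]/f.shape[1])) if n=='scene' else (370,220),interpolation=cv2.INTER_CUBIC))
    if n=='wrist': fs[-1]=cv2.copyMakeBorder(fs[-1],0,0,0,270,cv2.BORDER_CONSTANT)
cv2.imwrite('pics/m2.png',np.vstack(fs)[:,:,::-1]); print(np.vstack(fs).shape)
# lid: candidate hinge, projection into the scene image for angles
t=load('top')
for hx in(.538,.543,.548):
    h=np.array([.0,0,.077])+[hx,.133,0]
    for th in(1.2,1.35,1.5):
        for s,o in((73,0),(66,24)):
            p=h+ex*(-s*np.cos(th)+o*np.sin(th))/1e3; p[2]+=(s*np.sin(th)+o*np.cos(th))/1e3
            print(hx,th,s,o,'top',[((proj(t,p+d*ey)-[225,185])*6).round() for d in(.031,-.031)])
dps([[.60,.137,.25],[.60,.137,.15]],np.pi/2+A)
E
```

```text
(598, 640, 3)
0.538 1.2 73 0 top [array([ 51., 210.]), array([235., 198.])]
0.538 1.2 66 24 top [array([ 48., 136.]), array([231., 125.])]
0.538 1.35 73 0 top [array([ 49., 178.]), array([232., 166.])]
0.538 1.35 66 24 top [array([ 47., 106.]), array([229.,  95.])]
0.538 1.5 73 0 top [array([ 47., 146.]), array([230., 134.])]
0.538 1.5 66 24 top [array([47., 78.]), array([229.,  66.])]
0.543 1.2 73 0 top [array([ 52., 195.]), array([235., 183.])]
0.543 1.2 66 24 top [array([ 48., 122.]), array([231., 110.])]
0.543 1.35 73 0 top [array([ 49., 164.]), array([233., 152.])]
0.543 1.35 66 24 top [array([48., 92.]), array([230.,  80.])]
0.543 1.5 73 0 top [array([ 47., 131.]), array([231., 120.])]
0.543 1.5 66 24 top [array([48., 63.]), array([229.,  52.])]
0.548 1.2 73 0 top [array([ 53., 181.]), array([235., 169.])]
0.548 1.2 66 24 top [array([ 49., 107.]), array([231.,  96.])]
0.548 1.35 73 0 top [array([ 50., 149.]), array([233., 137.])]
0.548 1.35 66 24 top [array([48., 77.]), array([230.,  66.])]
0.548 1.5 73 0 top [array([ 48., 117.]), array([231., 105.])]
0.548 1.5 66 24 top [array([48., 49.]), array([229.,  38.])]
t 10.25 pos [0.4806 0.1202 0.2383] F [-0.6   0.92  0.51] w -0.0002
twist 0.0023
[-0.6018  0.0368 -0.0574]
[-0.601   0.0348  0.4426]
```

View pics/m2.png

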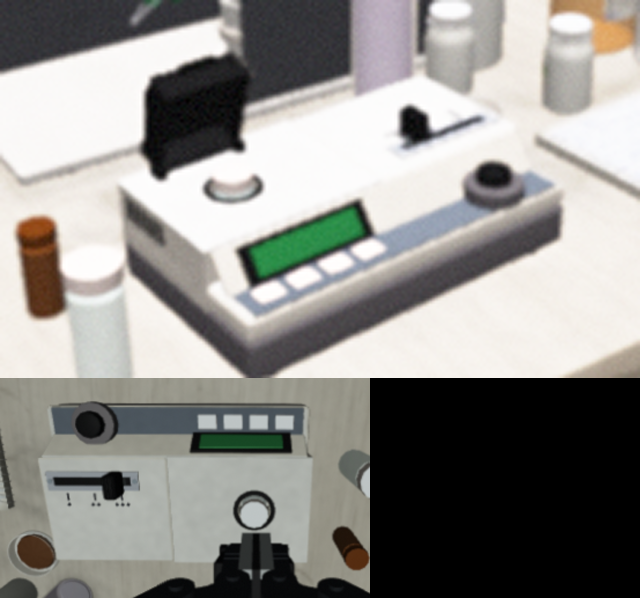

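The scene shows the tab at the left end of its slot. I'll measure it in the wrist picture: tab top about (196,191), original tab position known.

```bash
python3 - <<'E'
from h import *
w=load('wrist2'); w1=load('w1'); 
f=cv2.resize(w['frame'][160:230,130:230],None,fx=6,fy=6,interpolation=cv2.INTER_CUBIC); g=cv2.resize(w1['frame'][160:230,120:240],None,fx=5,fy=5,interpolation=cv2.INTER_CUBIC)
g=cv2.resize(g,(600,350)); 
im=np.vstack([f[:250],g]); cv2.imwrite('pics/lev.png',im[:,:,::-1])
for q in((130,160),(230,230)): print(atz(w,q,.076))
# prediction of the tab outline (top) for 50 mm and for 25 mm
for d in(.025,.045,.05):
    c=np.array([.4930,-.0470,.103])+d*ey
    print(d,[((proj(w,c+sx*.011*ex+sy*.006*ey)-[130,160])*6).round() for sx in(-1,1) for sy in(-1,1)])
E
```

```text
[ 0.46717492 -0.07347834  0.076     ]
[0.53672794 0.02856617 0.076     ]
0.025 [array([180., 132.]), array([255., 133.]), array([201., 265.]), array([274., 266.])]
0.045 [array([305., 133.]), array([381., 133.]), array([323., 266.]), array([397., 266.])]
0.05 [array([337., 133.]), array([412., 134.]), array([354., 266.]), array([428., 267.])]
```

View pics/lev.png

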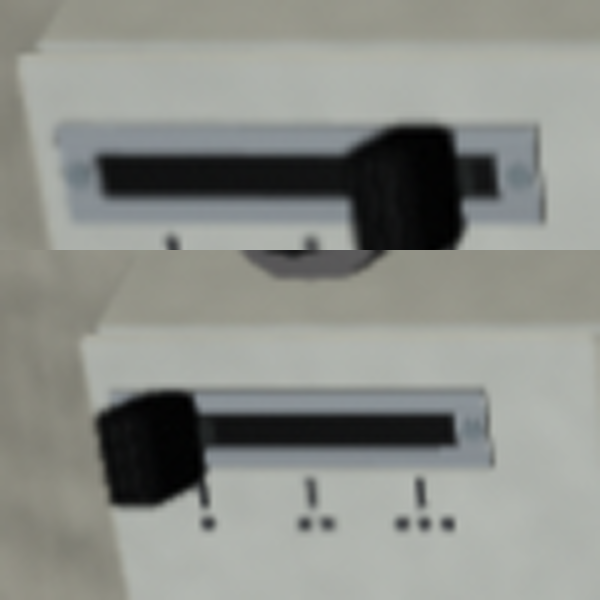

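The tab outline fits 50 mm of travel (predicted left edge 337, seen 350). Next I'll go behind the lid and down to the height of its upper part.

Emit:
servo_tool --rows '[{"dp":[-0.1,0,-0.03],"twist":0,"jaw":1},{"dp":[-0.25,0,-0.05],"twist":0,"jaw":1},{"dp":[-0.4,-0.02,-0.05],"twist":0,"jaw":1},{"dp":[-0.52,-0.02,-0.05],"twist":0,"jaw":1},{"dp":[-0.6,-0.02,0],"twist":0,"jaw":1},{"dp":[-0.6,-0.02,0.1],"twist":0,"jaw":1},{"dp":[-0.6,-0.02,0.22],"twist":0,"jaw":1},{"dp":[-0.6,-0.02,0.34],"twist":0,"jaw":1},{"dp":[-0.6,-0.02,0.44],"twist":0,"jaw":1},{"dp":[-0.6,-0.02,0.44],"twist":0,"jaw":1}]'

```text
t: 11.5
tool_pos: [0.6, 0.1186, 0.1482]
tcp_rot: [-0.036, 0.999, -0.0, -0.002]
force: [0.6, -0.8, 0.7]
width: 0.0005
```

```bash
python3 - <<'E'
from h import *
from plant import ctrl
c=ctrl.capture('scene'); f=cv2.resize(c['frame'][130:280,170:370],None,fx=3.5,fy=3.5,interpolation=cv2.INTER_CUBIC)
cv2.imwrite('pics/m3.png',f[:,:,::-1])
hx=.545; pts=[]
for th in(1.2,1.0,.8,.6,.4,.2,0.05,-.04):
    s,o=55,24
    p=np.array([hx,.123,.077])+ex*(-s*np.cos(th)+o*np.sin(th)+11)/1e3; p[2]+=(s*np.sin(th)+o*np.cos(th))/1e3+.022
    pts.append(p)
print(np.round(pts,3)); dps(pts,np.pi/2+A)
E
```

```text
[[0.558 0.124 0.159]
 [0.546 0.123 0.158]
 [0.535 0.122 0.155]
 [0.524 0.122 0.15 ]
 [0.515 0.121 0.143]
 [0.507 0.12  0.133]
 [0.502 0.12  0.126]
 [0.5   0.12  0.121]]
t 11.55 pos [0.6009 0.1191 0.1493] F [-0.14  0.18 -0.13] w 0.0001
twist -0.0002
[ 0.2101  0.0395 -0.0479]
[ 0.2699  0.0394 -0.0443]
[ 0.3278  0.0394 -0.0288]
[ 0.3814  0.0394 -0.0022]
[0.4287 0.0393 0.0345]
[0.4678 0.0393 0.08  ]
[0.4907 0.0393 0.1186]
[0.5016 0.0393 0.1433]
```

View pics/m3.png

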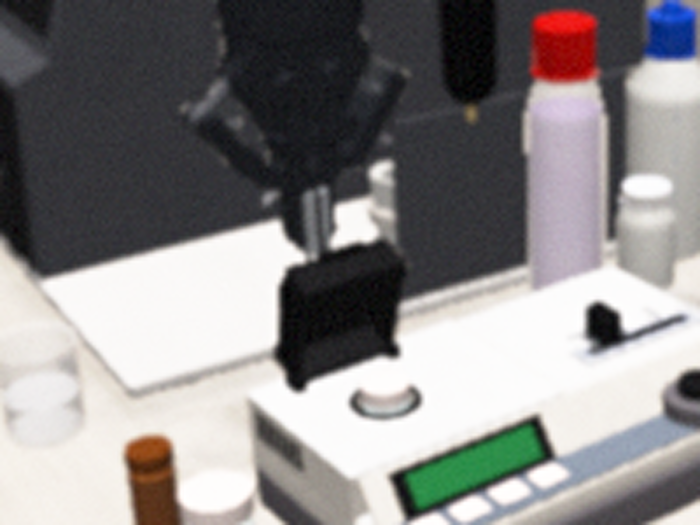

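The fingers stand behind the lid's upper part and clear of everything. Now I'll push the lid forward and then down.

Emit:
servo_tool --rows '[{"dp":[0.06,0.02,0],"twist":0,"jaw":1},{"dp":[0.12,0.03,0],"twist":0,"jaw":1},{"dp":[0.17,0.03,0],"twist":0,"jaw":1},{"dp":[0.22,0.03,0],"twist":0,"jaw":1},{"dp":[0.27,0.03,0],"twist":0,"jaw":1},{"dp":[0.32,0.03,0],"twist":0,"jaw":1},{"dp":[0.36,0.03,0],"twist":0,"jaw":1},{"dp":[0.4,0.03,0.01],"twist":0,"jaw":1},{"dp":[0.43,0.03,0.03],"twist":0,"jaw":1},{"dp":[0.45,0.03,0.05],"twist":0,"jaw":1}]'

```text
t: 12.8
tool_pos: [0.5104, 0.1193, 0.1389]
tcp_rot: [-0.036, 0.999, -0.0, -0.0]
force: [1.1, -0.9, -0.2]
width: -0.0004
```

Emit:
servo_tool --rows '[{"dp":[0.02,0,0.02],"twist":0,"jaw":1},{"dp":[0.03,0,0.03],"twist":0,"jaw":1},{"dp":[0.04,0,0.045],"twist":0,"jaw":1},{"dp":[0.045,0,0.06],"twist":0,"jaw":1},{"dp":[0.05,0,0.07],"twist":0,"jaw":1},{"dp":[0.05,0,0.075],"twist":0,"jaw":1},{"dp":[0.05,0,0.08],"twist":0,"jaw":1},{"dp":[0.05,0,0.085],"twist":0,"jaw":1},{"dp":[0.05,0,0.085],"twist":0,"jaw":1},{"dp":[0.05,0,0.085],"twist":0,"jaw":1}]'

```text
t: 14.05
tool_pos: [0.501, 0.1186, 0.1232]
tcp_rot: [-0.036, 0.999, -0.0, 0.0]
force: [-2.6, -0.5, 9.9]
width: 0.0002
```

Contact gives 9.9 N with the tip at z≈0.101, which is the shut height. I'll press a little more to confirm, then lift and look.

Emit:
servo_tool --rows '[{"dp":[0,0,0.005],"twist":0,"jaw":1},{"dp":[0,0,0.01],"twist":0,"jaw":1},{"dp":[0,0,0.01],"twist":0,"jaw":1},{"dp":[0,0,0.01],"twist":0,"jaw":1},{"dp":[0,0,0.01],"twist":0,"jaw":1},{"dp":[0,0,0.01],"twist":0,"jaw":1},{"dp":[0,0,0.01],"twist":0,"jaw":1},{"dp":[0,0,0.01],"twist":0,"jaw":1},{"dp":[0,0,0.01],"twist":0,"jaw":1},{"dp":[0,0,0.01],"twist":0,"jaw":1}]'

```text
t: 15.3
tool_pos: [0.5009, 0.1186, 0.1229]
tcp_rot: [-0.036, 0.999, -0.0, 0.001]
force: [-5.9, -0.6, 28.2]
width: 0.0
```

Emit:
servo_tool --rows '[{"dp":[0,0,-0.05],"twist":0,"jaw":1},{"dp":[0,0,-0.12],"twist":0,"jaw":1},{"dp":[0,0,-0.2],"twist":0,"jaw":1},{"dp":[0,0,-0.28],"twist":0,"jaw":1},{"dp":[0.1,-0.15,-0.32],"twist":0,"jaw":1},{"dp":[0.2,-0.35,-0.32],"twist":0,"jaw":1},{"dp":[0.3,-0.5,-0.32],"twist":0,"jaw":1},{"dp":[0.33,-0.62,-0.32],"twist":0,"jaw":1},{"dp":[0.33,-0.7,-0.32],"twist":0,"jaw":1},{"dp":[0.33,-0.7,-0.32],"twist":0,"jaw":1}]'

```text
t: 16.55
tool_pos: [0.4455, -0.027, 0.1845]
tcp_rot: [-0.034, 0.999, -0.0, 0.0]
force: [0.2, 0.9, 0.4]
width: -0.0002
```

```bash
python3 - <<'E'
from h import *
from plant import ctrl
c=ctrl.capture('scene'); pickle.dump(c,open('pics/scene4.pkl','wb')); f=cv2.resize(c['frame'][170:310,220:420],None,fx=3.5,fy=3.5,interpolation=cv2.INTER_CUBIC)
cv2.imwrite('pics/m4.png',f[:,:,::-1])
# key centre: triangulate scene px (first scene picture) vs top
s=load('scene')
k=np.array([.4435,-.031,.06])
print('key scene pred',proj(s,k), 'z',[atz(load('top'),(325,253.8),z).round(4) for z in(.056,.062)])
dps([[k[0],k[1],.12],[k[0],k[1],.095]],np.pi/2+A)
E
```

```text
key scene pred [369.75996502 242.52802648] z [array([ 0.4428, -0.0297,  0.056 ]), array([ 0.4427, -0.0293,  0.062 ])]
t 16.6 pos [ 0.4456 -0.0258  0.1845] F [-0.1   0.29 -0.07] w 0.0002
twist -0.0004
[ 0.0127 -0.0255  0.3227]
[ 0.0128 -0.0256  0.4477]
```

View pics/m4.png

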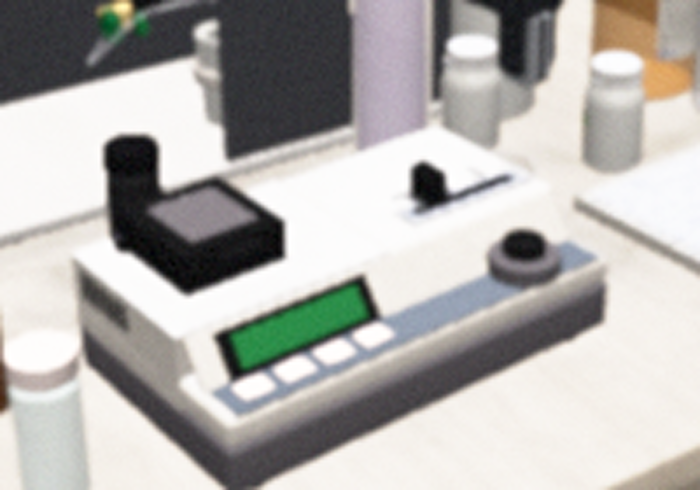

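The lid is shut (28 N with only 0.3 mm of give), the lever is at the left end, and the key is at scene (369.7,239.4), so its top is near z≈0.066. Now to the key.

Emit:
servo_tool --rows '[{"dp":[0.015,-0.02,0.04],"twist":0,"jaw":1},{"dp":[0.015,-0.02,0.1],"twist":0,"jaw":1},{"dp":[0.015,-0.02,0.18],"twist":0,"jaw":1},{"dp":[0.015,-0.02,0.26],"twist":0,"jaw":1},{"dp":[0.015,-0.02,0.33],"twist":0,"jaw":1},{"dp":[0.015,-0.02,0.38],"twist":0,"jaw":1},{"dp":[0.015,-0.02,0.41],"twist":0,"jaw":1},{"dp":[0.015,-0.02,0.43],"twist":0,"jaw":1},{"dp":[0.015,-0.02,0.43],"twist":0,"jaw":1},{"dp":[0.015,-0.02,0.43],"twist":0,"jaw":1}]'

```text
t: 17.85
tool_pos: [0.4427, -0.03, 0.0985]
tcp_rot: [-0.036, 0.999, 0.0, 0.0]
force: [-0.5, 0.2, -0.4]
width: -0.0
```

Emit:
servo_tool --rows '[{"dp":[0,0,0.005],"twist":0,"jaw":1},{"dp":[0,0,0.01],"twist":0,"jaw":1},{"dp":[0,0,0.015],"twist":0,"jaw":1},{"dp":[0,0,0.02],"twist":0,"jaw":1},{"dp":[0,0,0.025],"twist":0,"jaw":1},{"dp":[0,0,0.03],"twist":0,"jaw":1},{"dp":[0,0,0.035],"twist":0,"jaw":1},{"dp":[0,0,0.04],"twist":0,"jaw":1},{"dp":[0,0,0.045],"twist":0,"jaw":1},{"dp":[0,0,0.045],"twist":0,"jaw":1}]'

```text
t: 19.1
tool_pos: [0.4426, -0.03, 0.0895]
tcp_rot: [-0.036, 0.999, -0.0, 0.0]
force: [-0.2, -0.4, 6.5]
width: -0.0003
```

Emit:
servo_tool --rows '[{"dp":[0,0,0.003],"twist":0,"jaw":1},{"dp":[0,0,0.006],"twist":0,"jaw":1},{"dp":[0,0,0.009],"twist":0,"jaw":1},{"dp":[0,0,0.01],"twist":0,"jaw":1},{"dp":[0,0,0.01],"twist":0,"jaw":1},{"dp":[0,0,0.01],"twist":0,"jaw":1},{"dp":[0,0,0.01],"twist":0,"jaw":1},{"dp":[0,0,0.01],"twist":0,"jaw":1},{"dp":[0,0,0.01],"twist":0,"jaw":1},{"dp":[0,0,0.01],"twist":0,"jaw":1}]'

```text
t: 20.35
tool_pos: [0.4426, -0.03, 0.0891]
tcp_rot: [-0.036, 0.999, -0.0, 0.001]
force: [-3.8, 1.2, 28.1]
width: -0.0004
```

```bash
python3 - <<'E'
from h import *
from plant import ctrl
c=ctrl.capture('scene'); s=load('scene4')
f=np.hstack([cv2.resize(x['frame'][215:265,335:405],None,fx=5.5,fy=5.5,interpolation=cv2.INTER_CUBIC) for x in(s,c)])
cv2.imwrite('pics/m5.png',f[:,:,::-1]); print(f.shape); dps([])
E
```

```text
(275, 770, 3)
t 20.4 pos [ 0.4425 -0.03    0.0891] F [-2.57  0.73 28.  ] w -0.0002
```

View pics/m5.png

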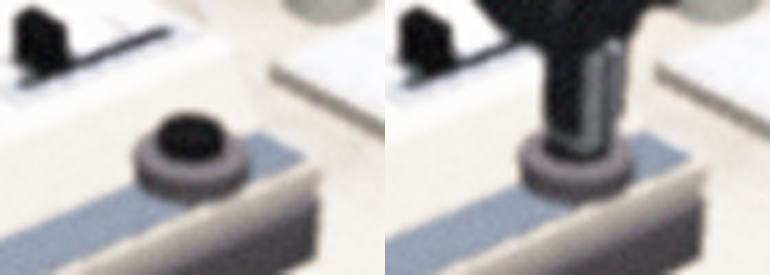

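The stop is stiff (28 N at tip z=0.067), and the key's side has sunk toward the collar. As a check that it was the key bottoming out and not the collar, I'll rise about 3 mm. The spring should still push if the key was fully down.

Emit:
servo_tool --rows '[{"dp":[0,0,-0.01],"twist":0,"jaw":1},{"dp":[0,0,-0.015],"twist":0,"jaw":1},{"dp":[0,0,-0.018],"twist":0,"jaw":1},{"dp":[0,0,-0.018],"twist":0,"jaw":1},{"dp":[0,0,-0.018],"twist":0,"jaw":1},{"dp":[0,0,-0.018],"twist":0,"jaw":1},{"dp":[0,0,-0.018],"twist":0,"jaw":1},{"dp":[0,0,-0.018],"twist":0,"jaw":1},{"dp":[0,0,-0.018],"twist":0,"jaw":1},{"dp":[0,0,-0.018],"twist":0,"jaw":1}]'

```text
t: 21.65
tool_pos: [0.4426, -0.03, 0.0909]
tcp_rot: [-0.036, 0.999, 0.0, 0.0]
force: [-0.4, 0.0, 2.7]
width: -0.0001
```

Emit:
servo_tool --rows '[{"dp":[0,0,-0.005],"twist":0,"jaw":1},{"dp":[0,0,-0.008],"twist":0,"jaw":1},{"dp":[0,0,-0.008],"twist":0,"jaw":1},{"dp":[0,0,-0.008],"twist":0,"jaw":1},{"dp":[0,0,-0.008],"twist":0,"jaw":1},{"dp":[0,0,-0.008],"twist":0,"jaw":1},{"dp":[0,0,-0.008],"twist":0,"jaw":1},{"dp":[0,0,-0.008],"twist":0,"jaw":1},{"dp":[0,0,-0.008],"twist":0,"jaw":1},{"dp":[0,0,-0.008],"twist":0,"jaw":1}]'

```text
t: 22.9
tool_pos: [0.4426, -0.0299, 0.0925]
tcp_rot: [-0.036, 0.999, 0.0, 0.0]
force: [-1.1, -0.6, 1.8]
width: 0.0001
```

The force falls off as a spring would (2.7 N at +1.8 mm, 1.8 N at +3.4 mm, against 4 N when fully down), so the key was fully down. I'll retreat.

Emit:
servo_tool --rows '[{"dp":[0,0,-0.03],"twist":0,"jaw":1},{"dp":[0,0,-0.1],"twist":0,"jaw":1},{"dp":[0,0,-0.2],"twist":0,"jaw":1},{"dp":[0,0,-0.35],"twist":0,"jaw":1},{"dp":[0,0,-0.5],"twist":0,"jaw":1},{"dp":[0,0,-0.65],"twist":0,"jaw":1},{"dp":[0,0,-0.75],"twist":0,"jaw":1},{"dp":[0,0,-0.8],"twist":0,"jaw":1},{"dp":[0,0,-0.8],"twist":0,"jaw":1},{"dp":[0,0,-0.8],"twist":0,"jaw":1}]'

```text
t: 24.15
tool_pos: [0.442, -0.03, 0.2518]
tcp_rot: [-0.036, 0.999, 0.0, -0.001]
force: [-0.4, 1.0, -0.0]
width: -0.0001
```

```bash
python3 - <<'E'
from h import *
from plant import ctrl
c=ctrl.capture('scene'); f=cv2.resize(c['frame'][170:320,160:460],None,fx=2.6,fy=2.6,interpolation=cv2.INTER_CUBIC)
cv2.imwrite('pics/m6.png',f[:,:,::-1]); dps([])
E
```

```text
t 24.2 pos [ 0.442  -0.03    0.2517] F [-0.35 -0.14 -0.62] w -0.0001
```

View pics/m6.png

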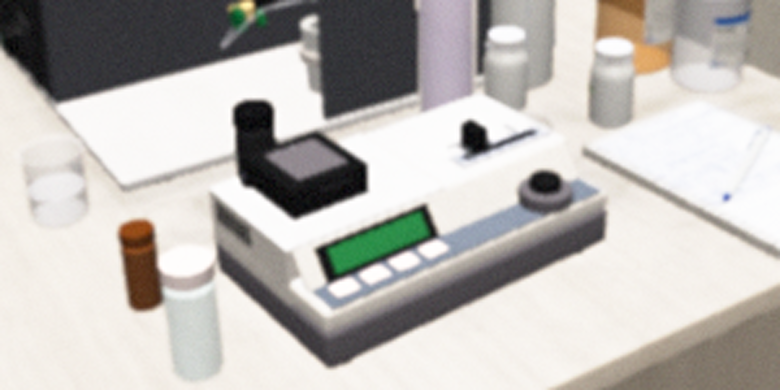

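The lid is shut at crop (310,165), the lever is at the left end (475,137), the key is back up (545,183), and the jars and beaker are where they were. I'll hand in.

```bash
python3 -c "
from plant import ctrl
print(ctrl.sign_off())"
```

```text
the job is handed in; nothing more can be done
None
```

The job is handed in at about 24 s of the 48 s allowed. All three steps were done in the order asked; the hand-in gives no verdict.

- **Lever:** I pushed it with closed fingers past two dots to the stop at three dots. It held against 10.7 N with almost no movement. The wrist picture fits about 50 mm of travel, though the tab showed about 2 mm beyond the predicted outline, which is within calibration error.
- **Lid:** I pushed it forward from behind and then down. It held 28 N with 0.3 mm of give at its shut height, and the picture shows it flat on the deck.
- **Read key:** I pressed it after the other two, to a hard stop at 28 N. On the way up the force was 2.7 N at 1.8 mm and 1.8 N at 3.4 mm, which matches the key's spring, so it had been fully down. The last picture shows it up again.
- **Surroundings:** In the last picture the jars and beaker stand where they were and the arm is clear at z = 0.25 m. I did not touch the vial. It was last seen in its well before the shut lid hid it, so I could not check it after that.

No check failed.

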